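# Set the iris lever to the red mark and lock it

### The arm

A 6-joint arm with a two-finger parallel gripper is mounted at the origin on the work surface; the furniture and walls round the work are solid. World frame = base frame: x ahead of the robot, y to its left, z up, the work surface at z = 0. Lengths are in m, angles in rad, forces in N, time in s.
With the tool pointing down it reaches from about 0.4 to 0.825 m from the base axis. Payload 7 kg.
Tool frame: the origin (TCP) lies on the mounting face of the last link; the fingertips stand arm.tcp_to_tips ahead of it and the grasp point (between the pads) lies 159 mm ahead of it (arm.tcp_to_tips is the distance from the TCP to the fingertips, in m); z points along the fingers, y is the direction in which the jaws open and shut (so a half turn about z gives the same grasp; the last joint's range is limited). The gripper opens to 88 mm and grips with 3 to 60 N. Pads are 19 mm wide; open, the fingers measure 130 mm over their backs; the gripper's body (78 mm by 193 mm) begins 47 mm behind the grasp point.
Start: joints at [1.629, 0.359, 0.012, 0, -1.224, -0.288], TCP at [0.154, 0.657, 0.405] pointing down, gripper open.
Joint ranges: [-3.07, 3.07], [-1.43, 2.12], [-1.02, 1.25], [-3.03, 1.67], [-3.05, -0], [-3.03, 3.03]. Speed limits (rad/s): [2.39, 2.39, 3.01, 3.14, 3.14, 3.14].

### API

Orientations are given as [roll, pitch, yaw] about the fixed x, y, z axes, in that order (R = Rz(yaw) Ry(pitch) Rx(roll)).
In Python, from station import arm, cams, job_done, finder gives the robot as it stands.
- The arm moves only by the tool play_rows, never from a script. Its argument "targets" is a list that holds one entry, the list of rows, each a list of 4 numbers: the shift along the tool's x, y, z in m, then the turn about the tool's z in degrees. A call has 1 to 5 rows; each row is the pose to reach, as a shift and turn from the pose commanded when the call began, along the tool's axes at that moment; what a row does not reach only later rows make up. A row lasts 1/8 s, in which the tool goes at most 62.5 mm and 10.7 degrees, less where a joint would pass 70% of its speed; a pose out of reach is approached as far as the arm can. A call with a gripper value outside its range is refused whole. "grip" is the closure in counts, from 0 (fully open) to 255 (shut), set as the call begins (left out, the last holds). The fingers move at their own pace and stop on an object; "newtons" is the grip in N (left out, the last holds). Time passes only in rows, so rows that repeat a pose let the fingers close. It gives the time, the measured TCP pose, the force and the opening at its end, in the units of the state.
- arm.get_state(): the state, without advancing time (a new reading comes with each control period).
- cams.grab_frame(name): name is "side" or "top"; returns (picture, depth): 480x640x3 uint8, red, green, blue; 480x640 float32, m along the optical axis (not along the pixel's ray), 0 where there is no reading.
- cams.camera_params(name): a dict with "intrinsics" (3x3 intrinsics, pixels), "D" ([k1, k2, p1, p2, k3] as OpenCV has them; the pictures are not rectified), "position" and "attitude" of the camera in the world. Camera axes: x right, y down, z forward; pixel columns grow to the right and rows downward; lengths in m; the calibration is good to about 2 mm. A picture is of the moment at which its call begins. camera_params takes no time and is no camera call.
- job_done(): hands the job in, once; it reports no verdict.
Trained networks look in the newest picture that a camera, given by its name, has taken for a name from the list of things; names that differ only in an ending like _2 or _b are one class to them, and where a whole thing is asked for, a point or a joint stands for the part that bears it (a point fixed in the world has none). Each returns a list of dicts, best first, with "score" (0 to 1); they miss things now and then, are a little off and sometimes report something else, mostly with a low value. They report only what shows in the picture. A call takes as long as a camera call.
- finder.find_in(camera, query): "xyz" ([x, y, z] in m, in world coordinates, good to about 4 mm: the middle of the surface that is visible of it).
- finder.masks_of(camera, query): "mask" (480x640 bool, what is visible of it).
The state is a dict: "t": time; "q": joint angles; "qd": joint speeds; "joint_efforts": joint torques, N m; "eef_pos": TCP position; "ee_rot": TCP orientation; "force": force on the tool from outside, world axes, zero at the start; "moment": the same for the moment, N m; "width": finger opening in m.
Only numpy, scipy, OpenCV 4.12 (cv2) and the standard library are available. Lean on these libraries where they do the work, as an engineer would, in place of code of your own. Each camera call takes 0.05 s, during which the arm holds its last target. There are 200 camera calls.

### The job

Set the bench iris: with the fingertips push its upright green lever tab around the scale until the pointer points at the red mark. Then push the blue locking lever clockwise round to its stop, leaving the pointer on the red mark. Only push, gently and without pinching either tab, and do not disturb the things standing around.

Things in the scene. Friction and masses are not known exactly. Their poses are not given: they have to be found in the camera images.
- iris_axis (a point): point on the vertical axis about which the iris ring and its lever turn, 34 mm above the desk. The stand is a grey round plate, 228 mm across and 14 mm thick, fixed to the desk, with a white scale around one side; the turning black ring on it is 106 mm across, its top 37 mm above the desk. The point's z is up; its y axis points to the lock pivot
- lever_tab (a point): centre of the upright green tab on the iris lever, which is to be pushed: 8 mm thick along the arc, 20 mm wide radially (58 to 78 mm from the iris axis), from 30 to 75 mm above the desk. Below it is the flat black lever bar, 10 mm wide, its top 30 mm above the desk. Its own x axis lies along the arc (thickness), its y axis points to the iris axis
- pointer_tip (a point): tip of the lever's black pointer, 87 mm from the iris axis, 20 mm above the desk, on the line from the axis through the middle of the tab
- iris_lever (a joint): angle of the iris lever in rad, range -1.7 to 1.7, growing anticlockwise seen from above; at 0 it points straight away from the lock pivot. Starts within 0.35 of 0. It is held by friction (about 2 N at the tab moves it) and stays where it is left
- red_mark: red round stud, 13 mm across and 3 mm thick, fixed on the scale about 94 to 110 mm from the iris axis, 60 to 78 degrees to one side or the other of the lever's middle position (sides are swapped with the yellow stud); origin at the centre of its underside, 14.5 mm above the desk
- yellow_mark: yellow stud of the same size on the other side of the scale: not the one wanted
- lock_pivot (a point): point on the vertical axis of the locking lever, 34 mm above the desk and 75 mm from the iris axis
- lock_tab (a point): centre of the upright blue tab at the end of the locking lever, which is to be pushed: 50 mm from the lock pivot, 8 mm thick along its arc, 18 mm wide radially, from 32 to 75 mm above the desk; below it is a flat blue bar with its top 32 mm above the desk
- lock_lever (a joint): angle of the locking lever in rad, 0 (open) to 1.571 (closed, at its rigid stop), growing clockwise seen from above. Starts at 0 to 0.2, held by friction (about 2 N at the tab moves it), stays where it is left
- lens_box_0: small black lens box with a white top, 48x48x26 mm: loose, to be left alone; origin at the centre of its underside
- lens_box_1: small black lens box with a pale yellow top, 48x48x26 mm: loose, to be left alone; origin at the centre of its underside
- yellow_box: small yellow carton, 40x48x34 mm: loose, to be left alone; origin at the centre of its underside
- flux_jar: dark brown jar, 49 mm across, 73 mm high: loose, to be left alone; origin at the centre of its underside
- yellow_tape: roll of yellow tape standing on its end, 50 mm across, 48 mm high: loose, to be left alone; origin at the centre of its underside
- cup_20: clear plastic cup with black rings in it, 70 mm across, 78 mm high: loose, to be left alone; origin at the centre of its underside
- pick_box: small clear box of wooden picks, 50x50 mm, 97 mm high: loose, to be left alone; origin at the centre of its underside

How it is judged:
On the way, in this order (a step that is already met when the one before it is completed fails the run):
1. the iris pointer points at the red mark while the lock is still open (x of red_mark in the frame of iris_lever between -0.0075 and 0.0075 m and y of red_mark in the frame of iris_lever below -0.05 m and value of joint lock_lever below 0.35 rad), for 0.3 s.
2. the locking lever is pushed round to its stop (value of joint lock_lever above 1.45 rad), for 0.2 s.
At the end, for the whole second after the job is handed in: the pointer's centre line passes within 7.5 mm of the centre of the red mark (about its 13 mm width), the locking lever is within 0.12 rad of its closed stop, and both are at rest (x of red_mark in the frame of iris_lever between -0.0075 and 0.0075 m and y of red_mark in the frame of iris_lever below -0.05 m and value of joint lock_lever above 1.45 rad and velocity of joint iris_lever between -0.03 and 0.03 rad/s and velocity of joint lock_lever between -0.03 and 0.03 rad/s); the robot touches nothing.
It fails at once if the locking lever is swung while the pointer is off the red mark (value of joint lock_lever above 0.4 rad and not (x of red_mark in the frame of iris_lever between -0.011 and 0.011 m and y of red_mark in the frame of iris_lever below -0.05 m)).
It fails at once if a tab is forced with more than 40 N (contact force between the fingers and iris_lever above 40 N or contact force between the fingers and lock_lever above 40 N).
It fails at once if a tab is pinched between the fingers (pressed on both of its faces at once) ((contact force between the fingers and iris_lever_c2 above 6 N and contact force between the fingers and iris_lever_c3 above 6 N) or (contact force between the fingers and lock_lever_c3 above 6 N and contact force between the fingers and lock_lever_c4 above 6 N)).
It fails at once if a thing standing around is moved more than 15 mm, lifted or knocked over (distance of any of lens_box_0, lens_box_1, yellow_box, flux_jar, yellow_tape, cup_20, pick_box from where it was at the start of the episode above 0.015 m or angle between any of lens_box_0, lens_box_1, yellow_box, flux_jar, yellow_tape, cup_20, pick_box's own z axis and vertical above 0.35 rad).
It also fails if it takes over 56 s, if anything falls off the work surface, if the arm or the gripper's body presses on something with over 40 N, if the wrist force passes 120 N, or if a joint passes its speed limit or range.

## Working session

There is one attempt and no reset: what is moved stays moved. The work goes in short steps, Python scripts to look and compute and a tool call to move; the robot and the scene stay as the last step left them, time stands still between calls to the robot, and variables do not carry over. Pictures are saved under pics/ and viewed, about 8 in all and at most 12, crops included, and the job is handed in when it is done.

Besides the shell and the picture viewer there is one more tool, called after "Request:" by a JSON object that holds its "api" and its "payload". play_rows: Moves the arm, as the interface text tells. Its arguments: {"type":"object","properties":{"targets":{"type":"array","items":{"type":"array","items":{"type":"array","items":{"type":"number"}}}},"grip":{"type":"number"},"newtons":{"type":"number"}},"required":["targets"]}

```bash
mkdir -p pics; ls; cat > h.py <<'E'
import numpy as np, cv2
from station import arm, cams, job_done, finder
from scipy.spatial.transform import Rotation as R
def save(n,f):
    p,d=cams.grab_frame(n); cv2.imwrite('pics/'+f,p[:,:,::-1]); return p,d
E
python3 - <<'E'
from h import *
s=arm.get_state(); print(s, arm.tcp_to_tips)
for c in('top','side'):
    print(cams.camera_params(c)); save(c,c+'0.png')
    for q in ['lever_tab','pointer_tip','red_mark','yellow_mark','lock_tab','iris_axis','lock_pivot','lens_box_0','lens_box_1','yellow_box','flux_jar','yellow_tape','cup_20','pick_box']:
        try: print(c,q,[(np.round(r['xyz'],4).tolist(),round(r['score'],2)) for r in finder.find_in(c,q)[:2]])
        except Exception as e: print(q,e)
E
```

```text
pics
{'t': 0.0, 'q': array([ 1.62909454e+00,  3.59389889e-01,  1.10538220e-02, -3.48004195e-04,
       -1.22411379e+00, -2.88074932e-01]), 'qd': array([ 0.00060637, -0.00096803, -0.0012765 ,  0.00012802, -0.00017809,
       -0.00032052]), 'joint_efforts': array([ 6.34057469e-04, -5.82718027e+01,  2.93066901e+01,  6.99789271e+00,
        7.08003514e-03, -1.44859014e-04]), 'eef_pos': array([0.15371192, 0.65706064, 0.4037187 ]), 'ee_rot': array([ 3.13991431e+00, -1.56161491e-04, -2.29895106e-01]), 'force': array([ 0.17190944, -0.54495569,  0.41749151]), 'moment': array([ 0.01271484, -0.0270914 , -0.00520141]), 'width': 0.08776598512258582} 0.1781
{'intrinsics': array([[469.41381424,   0.        , 321.37643602],
       [  0.        , 469.41381424, 246.72150362],
       [  0.        ,   0.        ,   1.        ]]), 'D': array([0.00553303, 0.        , 0.        , 0.        , 0.        ]), 'position': array([0.35281056, 0.17925293, 0.91014386]), 'attitude': array([-2.92626115,  0.00533806, -1.48297676])}
top lever_tab [([0.5158, 0.1481, 0.0332], 0.83)]
top pointer_tip [([0.5179, 0.1464, 0.0
[... 1267 characters left out ...]
 ([0.609, 0.1049, 0.0182], 0.4)]
side lock_tab [([0.4907, 0.2546, 0.0384], 0.76)]
side iris_axis [([0.5031, 0.1349, 0.0119], 0.62)]
side lock_pivot [([0.5066, 0.1387, 0.0118], 0.69), ([0.5159, 0.1432, 0.0314], 0.59)]
side lens_box_0 [([0.4381, -0.0084, 0.0196], 0.92), ([0.321, 0.3442, 0.0238], 0.81)]
side lens_box_1 [([0.4381, -0.0084, 0.0196], 0.92), ([0.321, 0.3442, 0.0238], 0.81)]
side yellow_box [([0.6831, 0.095, 0.0334], 0.74), ([0.5064, 0.1351, 0.0118], 0.65)]
side flux_jar [([0.7443, 0.0334, 0.0654], 0.65)]
side yellow_tape [([0.4062, 0.3895, 0.0399], 0.85)]
side cup_20 [([0.3981, 0.2596, 0.043], 0.94), ([0.3209, 0.3439, 0.0219], 0.43)]
side pick_box [([0.6199, 0.2899, 0.0463], 0.56)]
```

View pics/top0.png

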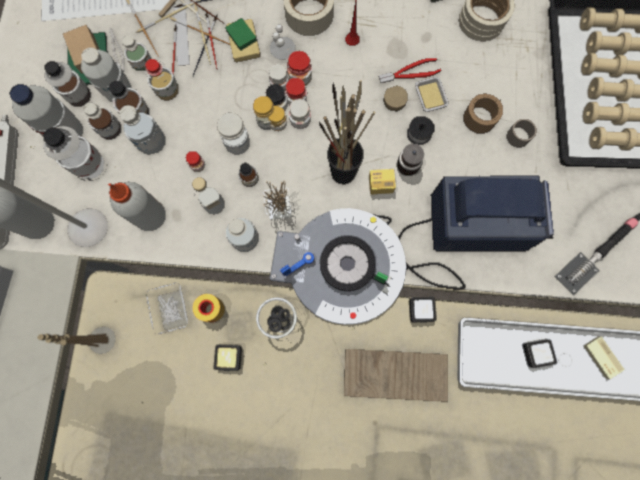

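View pics/side0.png

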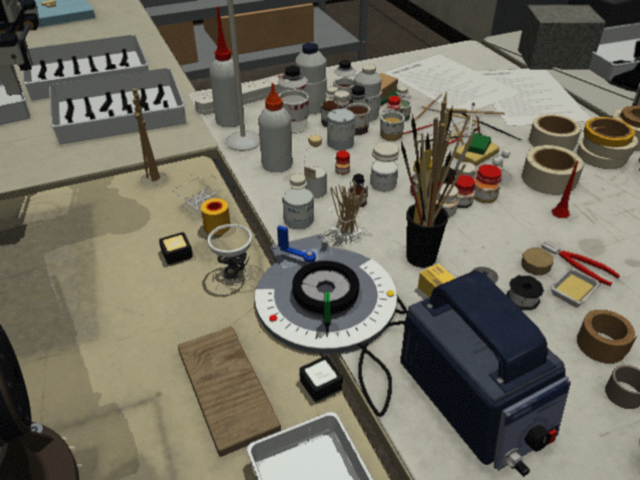

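The top view shows the iris centre near (348,263), the green tab near (382,278), the red stud at (353,315), the yellow stud at (373,219), the lock pivot at (308,259) and the blue tab near (287,270). The cup is at (277,318) and the picks at (280,205). The side view agrees with this. Next I'll measure precisely.

```bash
cat >> h.py <<'E'
def cam(n):
    c=cams.camera_params(n); return c['intrinsics'],c['D'],c['position'],R.from_euler('xyz',c['attitude']).as_matrix()
def ray(n,uv,z):
    K,D,p,A=cam(n); xy=cv2.undistortPoints(np.array(uv,float).reshape(-1,1,2),K,D).reshape(-1,2)
    d=np.c_[xy,np.ones(len(xy))]@A.T; return p+d*((z-p[2])/d[:,2])[:,None]
def cloud(n,d,m):
    K,D,p,A=cam(n); v,u=np.nonzero(m&(d>0)); xy=cv2.undistortPoints(np.c_[u,v].astype(float).reshape(-1,1,2),K,D).reshape(-1,2)
    return p+(np.c_[xy,np.ones(len(xy))]*d[v,u][:,None])@A.T
def cmask(p,col,n,box):
    hsv=cv2.cvtColor(p,cv2.COLOR_RGB2HSV).astype(int); H,S,V=hsv[...,0],hsv[...,1],hsv[...,2]
    r={'red':((H<6)|(H>174)),'yel':(abs(H-26)<7),'green':(abs(H-62)<22),'blue':(abs(H-112)<12)}[col]&(S>130)&(V>50)
    b=np.zeros_like(r); x0,y0,x1,y1=box; b[y0:y1,x0:x1]=1; return r&b
BOX={'top':(265,205,412,330),'side':(250,222,400,352)}
E
python3 - <<'E'
from h import *
for n in BOX:
    p,d=cams.grab_frame(n)
    for col,z in(('red',.0175),('yel',.0175),('green',0),('blue',0)):
        m=cmask(p,col,n,BOX[n]); v,u=np.nonzero(m)
        if len(u)==0: print(n,col,'none');continue
        if z: print(n,col,len(u),(u.mean(),v.mean()),ray(n,[(u.mean(),v.mean())],z).round(4))
        else:
            c=cloud(n,d,m); print(n,col,len(u),u.min(),u.max(),v.min(),v.max(),'cloud z',np.percentile(c[:,2],[5,50,95]).round(3))
            for lo,hi in((.02,.04),(.06,.085)):
                s=c[(c[:,2]>lo)&(c[:,2]<hi)]
                if len(s): print('   ',lo,len(s),s.mean(0).round(4),s.min(0).round(3),s.max(0).round(3))
    big=cv2.resize(p[BOX[n][1]-30:BOX[n][3]+30,BOX[n][0]-30:BOX[n][2]+30],None,fx=3.2 if n=='top' else 3.,fy=3.2 if n=='top' else 3.,interpolation=cv2.INTER_CUBIC)
    cv2.imwrite(f'pics/{n}1.png',big[:,:,::-1]); print(big.shape)
# plate: depth cloud between z 10..18 around; circle fit of outer edge via ring top
p,d=cams.grab_frame('top'); m=np.zeros(d.shape,bool); m[195:340,255:420]=1
c=cloud('top',d,m)
s=c[(abs(c[:,2]-.037)<.006)]; print(len(s)); np.save('c.npy',c)
x,y=s[:,0],s[:,1]; k=np.hypot(x-.53,y-.165)<.06; print(k.sum())
s=s[k]; A=np.c_[2*s[:,:2],np.ones(len(s))]; print((s[:,:2].min(0)+s[:,:2].max(0))/2,s[:,:2].max(0)-s[:,:2].min(0))
E
```

```text
top red 19 (np.float64(352.63157894736844), np.float64(315.2105263157895)) [[0.4203 0.1308 0.0175]]
top yel 13 (np.float64(372.61538461538464), np.float64(219.6153846153846)) [[0.6101 0.1053 0.0175]]
top green 49 376 385 274 282 cloud z [0.043 0.07  0.077]
    0.06 33 [0.4893 0.0874 0.0728] [0.485 0.081 0.06 ] [0.494 0.095 0.079]
top blue 200 281 313 253 274 cloud z [0.031 0.035 0.076]
    0.02 133 [0.5091 0.2358 0.0336] [0.484 0.214 0.028] [0.529 0.262 0.04 ]
    0.06 50 [0.4878 0.2613 0.0725] [0.481 0.253 0.06 ] [0.494 0.269 0.078]
(592, 662, 3)
side red 34 (np.float64(272.8235294117647), np.float64(317.5)) [[0.4211 0.1311 0.0175]]
side yel 30 (np.float64(390.1), np.float64(292.96666666666664)) [[0.6107 0.105  0.0175]]
side green 64 325 329 292 321 cloud z [0.043 0.075 0.078]
    0.02 1 [0.4869 0.0793 0.0324] [0.487 0.079 0.032] [0.487 0.079 0.032]
    0.06 54 [0.4903 0.0845 0.0747] [0.485 0.077 0.064] [0.497 0.095 0.078]
side blue 378 278 315 226 261 cloud z [0.03  0.036 0.074]
    0.02 213 [0.5062 0.2382 0.0332] [0.484 0.213 0.027] [0.53  0.267 0.04 ]
    0.06 83 [0.488  0.2605 0.07  ] [0.482 0.253 0.061] [0.495 0.27  0.078]
(570, 630, 3)
1752
942
[0.52020695 0.16500052] [0.10031363 0.11964763]
```

View pics/top1.png

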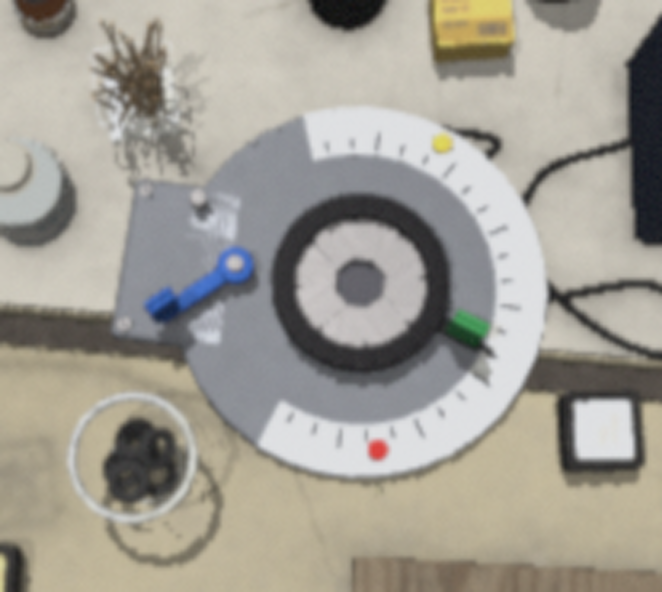

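The crop confirms the layout. The push on the green tab goes clockwise, from about (467,327) towards red at (378,450). The blue tab also goes clockwise, towards the pin at (198,198). Now I'll fit the axes.

```bash
python3 - <<'E'
from h import *
from scipy.optimize import least_squares
def fit(P,r=None):
    f=lambda q:np.hypot(P[:,0]-q[0],P[:,1]-q[1])-(r if r else q[2])
    o=least_squares(f,[.515,.15]+([] if r else [.1]),loss='soft_l1',f_scale=.002); return o.x.round(4),np.abs(f(o.x)).mean().round(4),len(P)
for n,c0 in(('top',(348,263)),('side',(325,288))):
    p,d=cams.grab_frame(n); g=cv2.cvtColor(p,cv2.COLOR_RGB2GRAY)
    # plate outer edge: white scale mask, low sat, bright; ring: dark
    hsv=cv2.cvtColor(p,cv2.COLOR_RGB2HSV)
    # ring outer: radial rays in world at z=.037, find first dark->light
    def edge(z,r0,r1,sign,cx):
        th=np.radians(np.arange(0,360,4)); rr=np.arange(r0,r1,.0007); K,D,pos,A=cam(n); out=[]
        for t in th:
            Q=np.c_[cx[0]+rr*np.cos(t),cx[1]+rr*np.sin(t),np.full(len(rr),z)]
            uv=cv2.projectPoints((Q-pos)@A,np.zeros(3),np.zeros(3),K,D)[0].reshape(-1,2).astype(np.float32)
            v=cv2.remap(g,uv[:,0:1],uv[:,1:2],cv2.INTER_LINEAR).ravel().astype(float)
            gr=np.gradient(cv2.GaussianBlur(v[None],(1,1),0).ravel())*sign; k=gr.argmax()
            if gr[k]>1.5: out.append(Q[k])
        return np.array(out)
    cx=(.517,.145)
    for _ in range(3):
        e=edge(.037,.040,.066,1,cx); q=fit(e,.053); cx=q[0]
    print(n,'ring',q,fit(e))
    for _ in range(3):
        e=edge(.014,.100,.126,-1,cx); q2=fit(e,.114)
    print(n,'plate',q2,fit(e))
    # pivot: bright circle in blue head: use blue low cloud, fit far end
    m=cmask(p,'blue',n,BOX[n]); c=cloud(n,d,m); lo=c[c[:,2]<.05]
    v,u=np.nonzero(m); print('blue right end',u.max(),[ (u[v==k].min(),u[v==k].max(),k) for k in range(v.min(),v.max()+1,3)])
E
```

```text
top ring (array([0.5144, 0.1486]), np.float64(0.0021), 90) (array([0.5136, 0.1483, 0.0549]), np.float64(0.0016), 90)
top plate (array([0.5182, 0.1486]), np.float64(0.0022), 78) (array([0.5177, 0.1477, 0.1127]), np.float64(0.0019), 78)
blue right end 313 [(np.int64(307), np.int64(310), 253), (np.int64(304), np.int64(313), 256), (np.int64(302), np.int64(313), 259), (np.int64(298), np.int64(311), 262), (np.int64(294), np.int64(301), 265), (np.int64(282), np.int64(297), 268), (np.int64(281), np.int64(292), 271), (np.int64(284), np.int64(287), 274)]
side ring (array([0.5151, 0.1455]), np.float64(0.0047), 87) (array([0.5139, 0.1437, 0.0577]), np.float64(0.0026), 87)
side plate (array([0.5177, 0.1503]), np.float64(0.0032), 81) (array([0.5174, 0.1487, 0.1123]), np.float64(0.0029), 81)
blue right end 315 [(np.int64(279), np.int64(281), 226), (np.int64(278), np.int64(286), 229), (np.int64(278), np.int64(286), 232), (np.int64(278), np.int64(286), 235), (np.int64(279), np.int64(287), 238), (np.int64(279), np.int64(287), 241), (np.int64(279), np.int64(287), 244), (np.int64(280), np.int64(289), 247), (np.int64(283), np.int64(298), 250), (np.int64(292), np.int64(314), 253), (np.int64(302), np.int64(315), 256), (np.int64(305), np.int64(313), 259)]
```

View pics/side1.png

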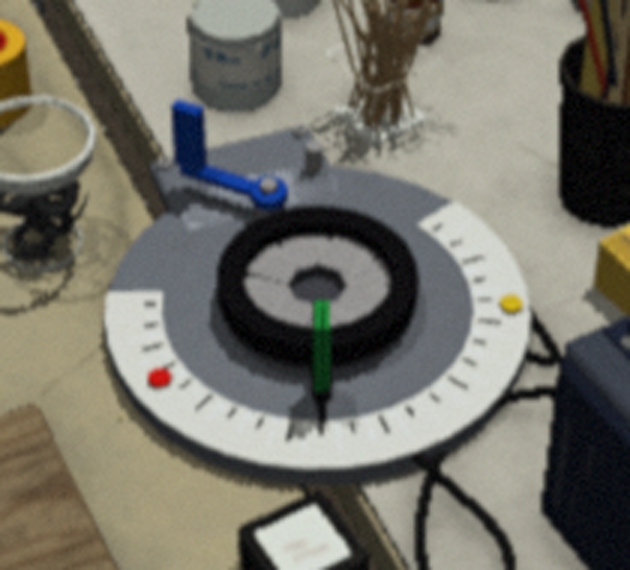

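The axis is at about (0.517, 0.148). The radii agree: red 98 mm, yellow 103 mm, tab 67 mm. The side crop shows the tab upright and a stop pin by the lock. Next comes a planner with a height check of the gripper body footprint.

```bash
cat >> h.py <<'E'
AX=np.array([.517,.148]); PV=np.array([.526,.222])
u=lambda a:np.array([np.cos(np.radians(a)),np.sin(np.radians(a))])
def iris(phi,off,r=.068): return AX+r*u(phi)+off*u(phi+90), phi+90      # finger centre, yaw
def lock(al,off,r=.050): return PV+r*u(al)+off*u(al+90), al-90
def rel(xy,yaw,z,y0=None):
    "tool-frame shift and turn from the measured pose"
    s=arm.get_state(); y0=s['ee_rot'][2]; T=R.from_euler('xyz',[np.pi,0,y0]).as_matrix()
    d=T.T@(np.r_[xy,z]-s['eef_pos']); return (d*1000).round(1),round((np.degrees(y0)-yaw+180)%360-180,1)
def hmax(c,xy,yaw):
    b=(c[:,:2]-xy)@np.c_[u(yaw),u(yaw+90)]; k=(abs(b[:,0])<.045)&(abs(b[:,1])<.105); return c[k,2].max().round(3)
E
python3 - <<'E'
from h import *
c=np.vstack([cloud(n,cams.grab_frame(n)[1],np.ones((480,640),bool)) for n in('top','side')]); c=c[(c[:,0]>.3)&(c[:,2]<.3)]; np.save('scene.npy',c)
for phi,o in((-114,.026),(-130,.014),(-150,.014),(-170,.014)):
    p,y=iris(phi,o); print('iris',phi,p.round(4),y,hmax(c,p,y))
for a,o in((134,.026),(110,.014),(90,.014),(60,.014),(45,.014)):
    p,y=lock(a,o); print('lock',a,p.round(4),y,hmax(c,p,y))
p,y=iris(-114,.026); print(rel(p,y,.405),rel(p,y,.226))
E
```

```text
iris -114 [0.5131 0.0753] -24 0.079
iris -130 [0.484  0.0869] -40 0.079
iris -150 [0.4651 0.1019] -60 0.079
iris -170 [0.4525 0.1224] -80 0.079
lock 134 [0.4726 0.2399] 44 0.084
lock 110 [0.4957 0.2642] 20 0.079
lock 90 [0.512 0.272] 0 0.103
lock 60 [0.5389 0.2723] -30 0.103
lock 45 [0.5515 0.2673] -45 0.1
(array([ 4.824e+02,  4.848e+02, -4.000e-01]), np.float64(10.8)) (array([482.4, 484.8, 178.6]), np.float64(10.8))
```

Request:
{"api": "play_rows", "payload": {"targets": [[[0.044,0.044,0,0],[0.088,0.088,0,0],[0.132,0.132,0,0],[0.176,0.176,0,5],[0.22,0.22,0,10.8]]], "grip": 255, "newtons": 10}}

```text
t: 2.48
eef_pos: [0.3186, 0.391, 0.405]
ee_rot: [-3.141, -0.0, -0.421]
force: [1.1, 0.3, -0.0]
width: 0.0428
```

```bash
python3 - <<'E'
from h import *
p,y=iris(-114,.026); print(rel(p,y,.405)); print(arm.get_state()['ee_rot'])
E
```

```text
(array([306.6, 208.7,   0. ]), np.float64(-0.1))
[-3.14078658e+00 -9.56085027e-05 -4.20894572e-01]
```

Request:
{"api": "play_rows", "payload": {"targets": [[[0.05,0.034,0,0],[0.1,0.068,0,0],[0.15,0.102,0,0],[0.2,0.136,0,0],[0.25,0.17,0,0]]]}}

```text
t: 3.1
eef_pos: [0.4779, 0.1342, 0.4052]
ee_rot: [-3.14, -0.001, -0.418]
force: [2.0, 0.9, 0.2]
width: 0.0004
```

```bash
python3 - <<'E'
from h import *
p,y=iris(-114,.026); print(rel(p,y,.226))
E
```

```text
(array([ 56. ,  39.5, 179.2]), np.float64(0.1))
```

Request:
{"api": "play_rows", "payload": {"targets": [[[0.035,0.025,0.04,0],[0.056,0.0395,0.085,0],[0.056,0.0395,0.13,0],[0.056,0.0395,0.17,0],[0.056,0.0395,0.179,0]]]}}

```text
t: 3.72
eef_pos: [0.5116, 0.0766, 0.2236]
ee_rot: [3.138, 0.003, -0.419]
force: [0.4, -0.3, 0.5]
width: 0.0005
```

```bash
python3 - <<'E'
from h import *
s=arm.get_state(); print(s['eef_pos'],s['force'])
for n in BOX:
    p,d=save(n,n+'2.png')
    m=cmask(p,'green',n,BOX[n]); c=cloud(n,d,m); s=c[(c[:,2]>.06)&(c[:,2]<.085)]; print(n,m.sum(),len(s),s.mean(0).round(4) if len(s) else 0)
a=cv2.imread('pics/top2.png')[180:350,240:440]; b=cv2.imread('pics/side2.png')[200:370,230:430]
cv2.imwrite('pics/m2.png',cv2.resize(np.hstack([a,b]),None,fx=2,fy=2))
for phi in(-114,-125,-140,-155,-165):
    q,y=iris(phi,.0135); print(phi,rel(q,y,.226))
E
```

```text
[0.51163508 0.07660027 0.22358834] [ 0.36155511 -0.34717873  0.53231612]
top 3 1 [0.4855 0.0826 0.06  ]Traceback (most recent call last):
  File "<stdin>", line 5, in <module>
  File "h.py", line 12, in cloud
    K,D,p,A=cam(n); v,u=np.nonzero(m&(d>0)); xy=cv2.undistortPoints(np.c_[u,v].astype(float).reshape(-1,1,2),K,D).reshape(-1,2)
                                                ~~~~~~~~~~~~~~~~~~~^^^^^^^^^^^^^^^^^^^^^^^^^^^^^^^^^^^^^^^^^^^^^^
cv2.error: OpenCV(4.12.0) /io/opencv/modules/calib3d/src/undistort.dispatch.cpp:347: error: (-215:Assertion failed) CV_IS_MAT(_src) && CV_IS_MAT(_dst) && (_src->rows == 1 || _src->cols == 1) && (_dst->rows == 1 || _dst->cols == 1) && _src->cols + _src->rows - 1 == _dst->rows + _dst->cols - 1 && (CV_MAT_TYPE(_src->type) == CV_32FC2 || CV_MAT_TYPE(_src->type) == CV_64FC2) && (CV_MAT_TYPE(_dst->type) == CV_32FC2 || CV_MAT_TYPE(_dst->type) == CV_64FC2) in function 'cvUndistortPointsInternal'
```

```bash
python3 - <<'E'
from h import *
for phi in(-114,-121,-128,-135,-142,-149,-154,-158):
    q,y=iris(phi,.0135); print(phi,q.round(4),rel(q,y,.226))
E
```

```text
-114 [0.5017 0.0804] (array([-11.2,   1.5,  -0.5]), np.float64(0.1))
-121 [0.4935 0.0828] (array([-19.6,   2.7,  -0.5]), np.float64(7.1))
-128 [0.4858 0.0861] (array([-28. ,   2.8,  -0.5]), np.float64(14.1))
-135 [0.4785 0.0904] (array([-36.5,   1.8,  -0.5]), np.float64(21.1))
-142 [0.4717 0.0955] (array([-44.7,  -0.1,  -0.5]), np.float64(28.1))
-149 [0.4657 0.1014] (array([-52.6,  -3. ,  -0.5]), np.float64(35.1))
-154 [0.4618 0.1061] (array([-58.1,  -5.7,  -0.5]), np.float64(40.1))
-158 [0.459 0.11 ] (array([-62.2,  -8.2,  -0.5]), np.float64(44.1))
```

Request:
{"api": "play_rows", "payload": {"targets": [[[-0.0075,0.001,-0.001,0],[-0.012,0.0015,-0.001,0.5],[-0.0165,0.0022,-0.001,4],[-0.022,0.0027,-0.001,9],[-0.028,0.0028,-0.001,14]]]}}

```text
t: 4.45
eef_pos: [0.4861, 0.0866, 0.2283]
ee_rot: [-3.138, -0.002, -0.665]
force: [3.3, -0.5, 0.7]
width: 0.0005
```

```bash
python3 - <<'E'
from h import *
for phi in(-128,-135,-142,-149,-154,-158,-162,-166):
    q,y=iris(phi,.0135); print(phi,q.round(4),rel(q,y,.226))
for n in BOX:
    p,d=save(n,n+'2.png'); print(n,cmask(p,'green',n,BOX[n]).sum())
a=cv2.imread('pics/top2.png')[180:350,240:440]; b=cv2.imread('pics/side2.png')[200:370,230:430]
cv2.imwrite('pics/m2.png',cv2.resize(np.hstack([a,b]),None,fx=2,fy=2))
E
```

```text
-128 [0.4858 0.0861] (array([0. , 0.6, 2.3]), np.float64(-0.1))
-135 [0.4785 0.0904] (array([-8.4,  1.7,  2.3]), np.float64(6.9))
-142 [0.4717 0.0955] (array([-16.8,   1.9,   2.3]), np.float64(13.9))
-149 [0.4657 0.1014] (array([-25.3,   0.9,   2.3]), np.float64(20.9))
-154 [0.4618 0.1061] (array([-31.2,  -0.3,   2.3]), np.float64(25.9))
-158 [0.459 0.11 ] (array([-35.8,  -1.7,   2.3]), np.float64(29.9))
-162 [0.4565 0.1141] (array([-40.3,  -3.4,   2.3]), np.float64(33.9))
-166 [0.4543 0.1185] (array([-44.7,  -5.4,   2.3]), np.float64(37.9))
top 0
side 0
```

View pics/m2.png

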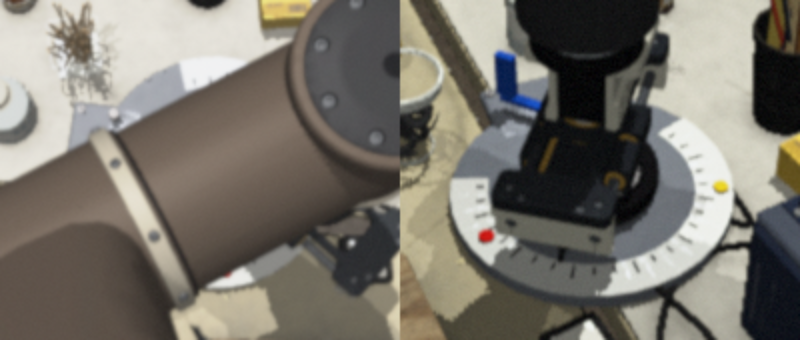

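The side half shows the closed fingers behind the tab, with the pointer tip visible near (562,253). The measured 3 N indicates contact. I'll carry on to about −158°.

Request:
{"api": "play_rows", "payload": {"targets": [[[-0.0084,0.0012,0.001,7],[-0.0168,0.0015,0.001,14],[-0.0253,0.0006,0.001,21],[-0.031,-0.0005,0.001,26],[-0.0358,-0.002,0.001,30]]]}}

```text
t: 5.18
eef_pos: [0.4589, 0.1099, 0.2266]
ee_rot: [-3.14, 0.0, -1.186]
force: [2.5, -1.5, 0.8]
width: 0.0005
```

```bash
cat >> h.py <<'E'
def pt():
    "angle of the dark pointer on the white scale, from the side view, rectified around AX at z=.02"
    p,d=cams.grab_frame('side'); g=cv2.cvtColor(p,cv2.COLOR_RGB2GRAY); K,D,pos,A=cam('side')
    th=np.arange(-200,-60,.5); rr=np.arange(.055,.108,.0005); Q=np.array([[*(AX+r*u(t)),.0175] for r in rr for t in th])
    uv=cv2.projectPoints((Q-pos)@A,np.zeros(3),np.zeros(3),K,D)[0].reshape(len(rr),len(th),2).astype(np.float32)
    cv2.imwrite('pics/polar.png',cv2.resize(cv2.remap(p[:,:,::-1],uv[...,0],uv[...,1],1),None,fx=2.5,fy=4)); return p
E
python3 - <<'E'
from h import *
p=pt(); a=p[200:370,230:430,::-1]
pl=cv2.imread('pics/polar.png'); print(pl.shape)
cv2.imwrite('pics/m3.png',np.vstack([cv2.resize(a,(700,0) if 0 else (500,425)) , np.zeros((5,500,3),np.uint8), cv2.resize(pl,(500,165))]))
for phi in(-158,-162,-165,-168,-170):
    q,y=iris(phi,.0135); print(phi,q.round(4),rel(q,y,.226))
E
```

```text
(424, 700, 3)
-158 [0.459 0.11 ] (array([ 0.2, -0.3,  0.5]), np.float64(-0.1))
-162 [0.4565 0.1141] (array([-4.6,  0.4,  0.5]), np.float64(3.9))
-165 [0.4548 0.1174] (array([-8.2,  0.8,  0.5]), np.float64(6.9))
-168 [0.4533 0.1207] (array([-11.8,   1. ,   0.5]), np.float64(9.9))
-170 [0.4524 0.1229] (array([-14.2,   1. ,   0.5]), np.float64(11.9))
```

View pics/m3.png

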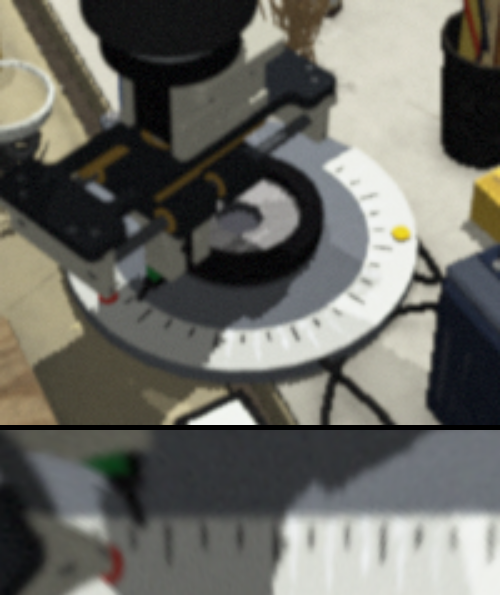

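The polar strip shows the pointer tip at about column 141 (−160.6°) and the red stud centred near column 108 (−169.8°), so there are about 9° to go. The lever leads the plan by about 2.5°, so I'll go to a planned −166.5°.

Request:
{"api": "play_rows", "payload": {"targets": [[[-0.003,0.0002,0,2.5],[-0.006,0.0005,0,5],[-0.009,0.0007,0,7.5],[-0.0103,0.0009,0,8.5],[-0.0103,0.0009,0,8.5]]]}}

```text
t: 5.85
eef_pos: [0.4538, 0.1187, 0.2258]
ee_rot: [-3.142, 0.0, -1.333]
force: [0.6, -1.4, 0.3]
width: 0.0001
```

Request:
{"api": "play_rows", "payload": {"targets": [[[0.006,0,0,0],[0.014,0,0,0],[0.02,0,-0.04,0],[0.02,0,-0.1,0],[0.02,0.06,-0.14,0]]]}}

```text
t: 6.48
eef_pos: [0.4101, 0.0878, 0.363]
ee_rot: [-3.138, 0.0, -1.335]
force: [-1.3, 1.2, 0.3]
width: 0.0007
```

```bash
python3 - <<'E'
from h import *
p=pt(); a=p[200:370,230:430,::-1]
pl=cv2.imread('pics/polar.png')
cv2.imwrite('pics/m4.png',np.vstack([cv2.resize(a,(500,425)) , np.zeros((5,500,3),np.uint8), cv2.resize(pl,(500,165))]))
print(arm.get_state()['eef_pos'])
E
```

```text
[0.40400084 0.08449774 0.3661184 ]
```

View pics/m4.png

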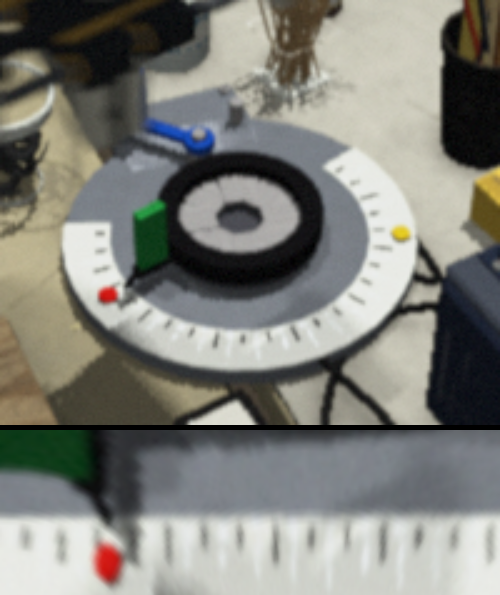

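Red is at column 108 and the pointer tip at about column 113, with its shadow just to the right, so it's close. I'll check with finer numbers before going on to the lock.

```bash
python3 - <<'E'
from h import *
for n in BOX:
    p,d=cams.grab_frame(n); m=cmask(p,'green',n,BOX[n]); print(n,m.sum())
    if m.sum()>10:
        c=cloud(n,d,m); s=c[(c[:,2]>.068)&(c[:,2]<.082)]; print(len(s),s.mean(0).round(4),s.min(0).round(4),s.max(0).round(4)); w=s.mean(0)[:2]-AX; print(np.hypot(*w),np.degrees(np.arctan2(w[1],w[0])))
        for z,f in((.075,'t'),):
            v,uu=np.nonzero(m)
            top=(ray(n,np.c_[uu,v],z)); 
p,d=cams.grab_frame('side'); K,D,pos,A=cam('side')
def strip(z,rr,th):
    Q=np.array([[*(AX+r*u(t)),z] for r in rr for t in th]); uv=cv2.projectPoints((Q-pos)@A,np.zeros(3),np.zeros(3),K,D)[0].reshape(len(rr),len(th),2).astype(np.float32)
    return cv2.remap(p,uv[...,0],uv[...,1],cv2.INTER_LINEAR)
th=np.arange(-185,-150,.5); S=strip(.020,[.074,.078,.081,.084,.086,.088],th)
g=S.mean(2); 
for r,row in zip((74,78,81,84,86,88),g): print(r,'min at',th[row.argmin()],row.round(0)[10:60:2].astype(int).tolist())
print('th',th[10:60:2].tolist())
s=arm.get_state(); print(s['eef_pos'],s['ee_rot'])
for al in(134,):
    q,y=lock(al,.028); print(q,y,rel(q,y,.35),rel(q,y,.227))
E
```

```text
top 0
side 274
78 [0.4513 0.1325 0.0736] [0.4421 0.1279 0.068 ] [0.4605 0.1384 0.0777]
0.06750152775268548 -166.733983064249
74 min at -172.0 [127, 108, 85, 59, 36, 20, 11, 10, 8, 14, 22, 38, 52, 57, 57, 53, 49, 48, 50, 57, 69, 90, 107, 112, 113]
78 min at -171.5 [134, 134, 134, 133, 129, 115, 94, 58, 30, 28, 47, 75, 77, 71, 63, 54, 49, 45, 48, 57, 75, 101, 120, 125, 128]
81 min at -170.0 [135, 135, 137, 137, 139, 136, 128, 107, 73, 42, 22, 39, 62, 68, 65, 58, 54, 53, 55, 61, 78, 102, 125, 133, 136]
84 min at -168.5 [203, 197, 194, 195, 195, 198, 193, 189, 168, 127, 73, 42, 51, 81, 94, 87, 81, 86, 97, 113, 136, 160, 172, 178, 178]
86 min at -168.5 [232, 231, 232, 233, 231, 232, 228, 217, 208, 190, 153, 95, 88, 116, 119, 110, 102, 103, 113, 140, 185, 209, 227, 225, 226]
88 min at -163.0 [222, 233, 235, 236, 236, 235, 231, 216, 192, 197, 213, 188, 168, 141, 127, 118, 106, 92, 100, 123, 163, 209, 231, 236, 235]
th [-180.0, -179.0, -178.0, -177.0, -176.0, -175.0, -174.0, -173.0, -172.0, -171.0, -170.0, -169.0, -168.0, -167.0, -166.0, -165.0, -164.0, -163.0, -162.0, -161.0, -160.0, -159.0, -158.0, -157.0, -156.0]
[0.40752456 0.08658481 0.36151566] [-3.13834724e+00  1.79663964e-03 -1.33405110e+00]
[0.47112557 0.23851656] 44 (array([-132.8,  -97.5,   11.5]), np.float64(-120.4)) (array([-132.8,  -97.5,  134.5]), np.float64(-120.4))
```

Pointer about −168.3°, red about −169.9°: 2.5–4 mm short, which is inside tolerance. I'll nudge it about 1.5° more for margin.

```bash
python3 - <<'E'
from h import *
q,y=iris(-168,.0335); print(q,y,rel(q,y,.27),rel(q,y,.226))
E
```

```text
[0.457451   0.10109406] -78 (array([ -2.4, -51.9,  91.5]), np.float64(1.6)) (array([ -2.4, -51.9, 135.5]), np.float64(1.6))
```

Request:
{"api": "play_rows", "payload": {"targets": [[[-0.0024,-0.0519,0.02,1.6],[-0.0024,-0.0519,0.07,1.6],[-0.0024,-0.0519,0.115,1.6],[-0.0024,-0.0519,0.1355,1.6],[-0.0024,-0.0519,0.1355,1.6]]]}}

```text
t: 7.3
eef_pos: [0.4577, 0.101, 0.2221]
ee_rot: [3.136, -0.003, -1.363]
force: [-0.3, 0.3, 0.3]
width: 0.0005
```

```bash
python3 - <<'E'
from h import *
q,y=iris(-168,.0135); print(q,y,rel(q,y,.226))
E
```

```text
[0.45329277 0.12065701] -78 (array([-20.1,   0.3,  -3.9]), np.float64(-0.1))
```

Request:
{"api": "play_rows", "payload": {"targets": [[[-0.007,0,-0.001,0],[-0.013,0,-0.001,0],[-0.0175,0.0003,-0.001,0],[-0.0202,0.0003,-0.001,0],[-0.0202,0.0003,-0.001,0]]]}}

```text
t: 7.92
eef_pos: [0.4534, 0.1216, 0.2261]
ee_rot: [-3.141, 0.0, -1.362]
force: [0.4, -0.5, -0.0]
width: 0.0006
```

Request:
{"api": "play_rows", "payload": {"targets": [[[0.006,0,0,0],[0.014,0,0,0],[0.02,0,-0.04,0],[0.02,0,-0.1,0],[0.02,0.05,-0.13,0]]]}}

```text
t: 8.55
eef_pos: [0.4107, 0.0919, 0.3586]
ee_rot: [-3.138, 0.0, -1.364]
force: [-0.8, 0.9, -0.1]
width: 0.0002
```

```bash
cat >> h.py <<'E'
def chk():
    p,d=cams.grab_frame('side'); K,D,pos,A=cam('side'); th=np.arange(-180,-155,.5)
    for r in(.081,.084,.086):
        Q=np.array([[*(AX+r*u(t)),.02] for t in th]); uv=cv2.projectPoints((Q-pos)@A,np.zeros(3),np.zeros(3),K,D)[0].astype(np.float32)
        g=cv2.remap(p,uv[...,0],uv[...,1],cv2.INTER_LINEAR).reshape(-1,3).mean(1); print('pointer r',r,th[g.argmin()],g.min())
    m=cmask(p,'green','side',BOX['side']); c=cloud('side',d,m); s=c[(c[:,2]>.068)&(c[:,2]<.082)]
    if len(s): w=s.mean(0)[:2]-AX; print('tab',np.degrees(np.arctan2(w[1],w[0])))
    v,x=np.nonzero(cmask(p,'red','side',BOX['side']))
    if len(x): w=ray('side',[(x.mean(),v.mean())],.0175)[0,:2]-AX; print('red',np.degrees(np.arctan2(w[1],w[0])),np.hypot(*w))
    for n in BOX:
        if n=='top': p,d=cams.grab_frame(n)
        else: p,d=cams.grab_frame(n)
        m=cmask(p,'blue',n,BOX[n])
        if m.sum()>10:
            c=cloud(n,d,m); s=c[(c[:,2]>.06)&(c[:,2]<.085)]
            if len(s): w=s.mean(0)[:2]-PV; print(n,'lock',len(s),s.mean(0).round(4),np.degrees(np.arctan2(w[1],w[0])),np.hypot(*w))
E
python3 - <<'E'
from h import *
chk()
for al,off in((134,.03),(134,.0135)):
    q,y=lock(al,off); print(q,y,rel(q,y,.34),rel(q,y,.227))
E
```

```text
pointer r 0.081 -173.0 27.333333333333332
pointer r 0.084 -172.0 44.666666666666664
pointer r 0.086 -171.0 82.0
tab -169.69404275621207
red -169.89165726549928 0.09734032298905879
top lock 46 [0.488  0.2612 0.073 ] 134.0717804841471 0.05461389207971268
side lock 37 [0.4912 0.257  0.0703] 134.84181891391228 0.04931650048939485
[0.46968689 0.23712724] 44 (array([-130.7,  -91.2,   17.8]), np.float64(-122.1)) (array([-130.7,  -91.2,  130.8]), np.float64(-122.1))
[0.48155599 0.2485891 ] 44 (array([-139.4, -105.2,   17.8]), np.float64(-122.1)) (array([-139.4, -105.2,  130.8]), np.float64(-122.1))
```

The pointer is now about 1.3° (2 mm) past the red centre, well within ±4.4°. On to the lock.

Request:
{"api": "play_rows", "payload": {"targets": [[[-0.033,-0.023,0.005,-10],[-0.066,-0.046,0.01,-20],[-0.1,-0.069,0.015,-30],[-0.1307,-0.0912,0.0178,-40],[-0.1307,-0.0912,0.0178,-50]]]}}

```text
t: 9.32
eef_pos: [0.4724, 0.2401, 0.3359]
ee_rot: [3.139, 0.001, -0.483]
force: [0.5, -0.3, 0.7]
width: 0.0007
```

Request:
{"api": "play_rows", "payload": {"targets": [[[0,0,0,-10],[0,0,0,-20],[0,0,0,-30],[0,0,0,-40],[0,0,0,-50]]]}}

```text
t: 9.95
eef_pos: [0.4715, 0.2379, 0.3366]
ee_rot: [3.141, 0.002, 0.388]
force: [0.3, -0.8, 0.1]
width: 0.0005
```

Request:
{"api": "play_rows", "payload": {"targets": [[[0,0,0,-10],[0,0,0,-20],[0,0,0,-22.1],[0,0,0,-22.1]]]}}

```text
t: 10.45
eef_pos: [0.4712, 0.238, 0.3373]
ee_rot: [3.142, 0.001, 0.765]
force: [1.0, -1.1, -0.3]
width: 0.0003
```

```bash
python3 - <<'E'
from h import *
s=arm.get_state(); print(s['eef_pos'],s['ee_rot'],s['q'].round(2))
for al,off in((134,.03),(134,.0135)):
    q,y=lock(al,off); print(q,y,rel(q,y,.34),rel(q,y,.227))
E
```

```text
[0.47123347 0.23802703 0.33728929] [3.14155522e+00 1.24059394e-03 7.65361529e-01] [ 0.84  0.17 -0.41 -0.   -0.99  1.5 ]
[0.46968689 0.23712724] 44 (array([-1.7, -0.4, -2.7]), np.float64(-0.1)) (array([ -1.7,  -0.4, 110.3]), np.float64(-0.1))
[0.48155599 0.2485891 ] 44 (array([14.8, -0.5, -2.7]), np.float64(-0.1)) (array([ 14.8,  -0.5, 110.3]), np.float64(-0.1))
```

Request:
{"api": "play_rows", "payload": {"targets": [[[-0.003,0,0.04,0],[-0.003,0,0.08,0],[-0.003,0,0.104,0],[-0.003,0,0.1095,0],[-0.003,0,0.1095,0]]]}}

```text
t: 11.08
eef_pos: [0.4691, 0.2363, 0.2287]
ee_rot: [3.141, 0.0, 0.767]
force: [0.7, -0.6, 0.5]
width: 0.0002
```

```bash
python3 - <<'E'
from h import *
s=arm.get_state(); print(s['eef_pos'],s['ee_rot'],s['force'])
for al in(134,129,124,117,110,103,96,89,82,75,68,61,55,50,46,42):
    q,y=lock(al,.0135); print(al,q.round(4),rel(q,y,.227))
E
```

```text
[0.46906369 0.23625749 0.22873773] [3.14139277e+00 1.69360613e-04 7.67498637e-01] [ 0.72524563 -0.62289398  0.54373479]
134 [0.4816 0.2486] (array([17.6, -0.2,  1.7]), np.float64(-0.0))
129 [0.484  0.2524] (array([22. , -1.2,  1.7]), np.float64(5.0))
124 [0.4868 0.2559] (array([26.4, -1.8,  1.7]), np.float64(10.0))
117 [0.4913 0.2604] (array([32.8, -2. ,  1.7]), np.float64(17.0))
110 [0.4962 0.2644] (array([39.1, -1.4,  1.7]), np.float64(24.0))
103 [0.5016 0.2677] (array([45.2, -0. ,  1.7]), np.float64(31.0))
96 [0.5073 0.2703] (array([51.2,  2.1,  1.7]), np.float64(38.0))
89 [0.5134 0.2722] (array([56.9,  4.9,  1.7]), np.float64(45.0))
82 [0.5196 0.2734] (array([62.1,  8.4,  1.7]), np.float64(52.0))
75 [0.5259 0.2738] (array([67. , 12.5,  1.7]), np.float64(59.0))
68 [0.5322 0.2734] (array([71.2, 17.1,  1.7]), np.float64(66.0))
61 [0.5384 0.2723] (array([74.9, 22.2,  1.7]), np.float64(73.0))
55 [0.5436 0.2707] (array([77.6, 27. ,  1.7]), np.float64(79.0))
50 [0.5478 0.269 ] (array([79.4, 31.1,  1.7]), np.float64(84.0))
46 [0.551  0.2673] (array([80.6, 34.5,  1.7]), np.float64(88.0))
42 [0.5541 0.2655] (array([81.5, 38. ,  1.7]), np.float64(92.0))
```

Request:
{"api": "play_rows", "payload": {"targets": [[[0.007,0,0.001,0],[0.0135,0,0.001,0],[0.0176,-0.0002,0.001,0],[0.022,-0.0012,0.001,5],[0.0264,-0.0018,0.001,10]]]}}

```text
t: 11.7
eef_pos: [0.4864, 0.2554, 0.2276]
ee_rot: [3.141, 0.001, 0.591]
force: [-0.5, -3.4, 1.9]
width: 0.0004
```

```bash
python3 - <<'E'
from h import *
s=arm.get_state(); print(s['force'])
for al in(124,117,110,103,96,89,82):
    q,y=lock(al,.0135); print(al,q.round(4),rel(q,y,.227))
E
```

```text
[-0.48190161 -3.38762623  1.85862483]
124 [0.4868 0.2559] (array([ 0.6, -0.2,  0.6]), np.float64(-0.1))
117 [0.4913 0.2604] (array([ 6.8, -1.5,  0.6]), np.float64(6.9))
110 [0.4962 0.2644] (array([13.1, -2. ,  0.6]), np.float64(13.9))
103 [0.5016 0.2677] (array([19.4, -1.7,  0.6]), np.float64(20.9))
96 [0.5073 0.2703] (array([25.7, -0.7,  0.6]), np.float64(27.9))
89 [0.5134 0.2722] (array([31.7,  1. ,  0.6]), np.float64(34.9))
82 [0.5196 0.2734] (array([37.5,  3.5,  0.6]), np.float64(41.9))
```

Request:
{"api": "play_rows", "payload": {"targets": [[[0.0065,-0.0014,0.0005,7],[0.0128,-0.0019,0.0005,14],[0.0191,-0.0016,0.0005,21],[0.0254,-0.0006,0.0005,28],[0.0314,0.0011,0.0005,35]]]}}

```text
t: 12.32
eef_pos: [0.5126, 0.271, 0.227]
ee_rot: [3.138, 0.003, -0.022]
force: [-3.1, -6.8, 4.9]
width: 0.0005
```

```bash
python3 - <<'E'
from h import *
chk()
s=arm.get_state(); print(s['force'])
for al in(89,83,77,71,65,60,56,52,48,44,40):
    q,y=lock(al,.0135); print(al,q.round(4),rel(q,y,.227))
E
```

```text
pointer r 0.081 -173.0 29.0
pointer r 0.084 -172.0 45.333333333333336
pointer r 0.086 -171.0 81.0
tab -170.0279483164849
red -169.89165726549928 0.09734032298905879
[-2.90182436 -1.47022909  1.29933739]
89 [0.5134 0.2722] (array([ 0.4, -0.4, -0.2]), np.float64(-0.0))
83 [0.5187 0.2733] (array([ 5.7, -1.5, -0.2]), np.float64(6.0))
77 [0.5241 0.2738] (array([11.1, -2.1, -0.2]), np.float64(12.0))
71 [0.5295 0.2737] (array([16.5, -2.1, -0.2]), np.float64(18.0))
65 [0.5349 0.273 ] (array([21.9, -1.5, -0.2]), np.float64(24.0))
60 [0.5393 0.2721] (array([26.3, -0.6, -0.2]), np.float64(29.0))
56 [0.5428 0.271 ] (array([29.8,  0.3, -0.2]), np.float64(33.0))
52 [0.5461 0.2697] (array([33.2,  1.6, -0.2]), np.float64(37.0))
48 [0.5494 0.2682] (array([36.5,  3. , -0.2]), np.float64(41.0))
44 [0.5526 0.2664] (array([39.7,  4.7, -0.2]), np.float64(45.0))
40 [0.5556 0.2645] (array([42.8,  6.6, -0.2]), np.float64(49.0))
```

Iris unmoved and the push force is gentle. I'll continue to about 62°.

Request:
{"api": "play_rows", "payload": {"targets": [[[0.0057,-0.0015,0,6],[0.0111,-0.0021,0,12],[0.0165,-0.0021,0,18],[0.0219,-0.0015,0,24],[0.0245,-0.001,0,27]]]}}

```text
t: 13.1
eef_pos: [0.5373, 0.2729, 0.2266]
ee_rot: [3.14, 0.001, -0.49]
force: [-2.7, -0.1, -0.5]
width: 0.0004
```

```bash
python3 - <<'E'
from h import *
s=arm.get_state(); print(s['force'])
p,d=save('side','s5.png'); cv2.imwrite('pics/m5.png',cv2.resize(p[190:360,230:430,::-1],None,fx=3,fy=3))
for al in(60,57,54,51,48,45,42,39,36):
    q,y=lock(al,.0135); print(al,q.round(4),rel(q,y,.227))
E
```

```text
[-2.6578902  -0.11142338 -0.53105428]
60 [0.5393 0.2721] (array([ 2. , -0.1, -0.3]), np.float64(1.8))
57 [0.5419 0.2713] (array([ 4.7, -0.6, -0.3]), np.float64(4.8))
54 [0.5445 0.2704] (array([ 7.3, -1. , -0.3]), np.float64(7.8))
51 [0.547  0.2694] (array([10. , -1.3, -0.3]), np.float64(10.8))
48 [0.5494 0.2682] (array([12.7, -1.5, -0.3]), np.float64(13.8))
45 [0.5518 0.2669] (array([15.5, -1.4, -0.3]), np.float64(16.8))
42 [0.5541 0.2655] (array([18.2, -1.3, -0.3]), np.float64(19.8))
39 [0.5564 0.264 ] (array([20.9, -1. , -0.3]), np.float64(22.8))
36 [0.5585 0.2623] (array([23.5, -0.6, -0.3]), np.float64(25.8))
```

View pics/m5.png

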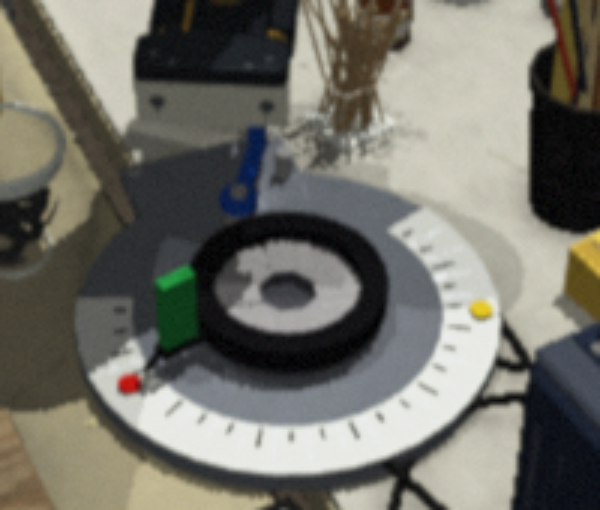

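The pointer is on the red stud near (130,383). The blue bar is swung most of the way, with its tab at (257,150) short of the pin at (283,165). I'll creep from here.

Request:
{"api": "play_rows", "payload": {"targets": [[[0.0015,-0.0001,0,1.5],[0.003,-0.0003,0,3],[0.0045,-0.0005,0,4.7],[0.006,-0.0008,0,6.3],[0.0073,-0.001,0,7.8]]]}}

```text
t: 13.78
eef_pos: [0.544, 0.2707, 0.2269]
ee_rot: [3.141, 0.001, -0.626]
force: [-10.0, 4.6, 1.9]
width: 0.0007
```

```bash
python3 - <<'E'
from h import *
s=arm.get_state(); print(s['force'])
for al in(54,51,48,45,42,39,36):
    q,y=lock(al,.0135); print(al,q.round(4),rel(q,y,.227))
E
```

```text
[-10.01367549   4.6118905    1.92895468]
54 [0.5445 0.2704] (array([ 0.5,  0. , -0.1]), np.float64(0.1))
51 [0.547  0.2694] (array([ 3.2, -0.6, -0.1]), np.float64(3.1))
48 [0.5494 0.2682] (array([ 5.8, -1.1, -0.1]), np.float64(6.1))
45 [0.5518 0.2669] (array([ 8.5, -1.5, -0.1]), np.float64(9.1))
42 [0.5541 0.2655] (array([11.2, -1.7, -0.1]), np.float64(12.1))
39 [0.5564 0.264 ] (array([13.9, -1.8, -0.1]), np.float64(15.1))
36 [0.5585 0.2623] (array([16.7, -1.7, -0.1]), np.float64(18.1))
```

Request:
{"api": "play_rows", "payload": {"targets": [[[0.0004,0,0,0.3],[0.0008,0,0,0.6],[0.0008,0,0,0.6]]]}}

```text
t: 14.15
eef_pos: [0.5443, 0.2706, 0.227]
ee_rot: [3.141, 0.002, -0.636]
force: [-10.8, 5.9, 2.7]
width: 0.0007
```

```bash
python3 - <<'E'
from h import *
s=arm.get_state(); print(s['force'],s['eef_pos'])
chk()
E
```

```text
[-10.77507707   5.85148098   2.70900227] [0.54426067 0.27064623 0.22697948]
pointer r 0.081 -173.0 23.0
pointer r 0.084 -172.0 36.0
pointer r 0.086 -171.5 66.0
tab -170.12947846451073
red -169.89165726549928 0.09734032298905879
```

Request:
{"api": "play_rows", "payload": {"targets": [[[0.0006,0,0,0.3],[0.0012,0,0,0.6],[0.0018,0,0,1],[0.0018,0,0,1]]]}}

```text
t: 14.8
eef_pos: [0.5449, 0.2703, 0.2269]
ee_rot: [3.142, 0.003, -0.653]
force: [-16.1, 10.9, 4.9]
width: 0.0005
```

```bash
python3 - <<'E'
from h import *
s=arm.get_state(); print(s['force'],s['eef_pos'])
E
```

```text
[-16.12731583  10.91134858   4.94464472] [0.54489203 0.27031659 0.2269455 ]
```

The force rises to 19 N with almost no travel, so the lock is at its rigid stop. Backing off and lifting.

Request:
{"api": "play_rows", "payload": {"targets": [[[-0.005,0,0,0],[-0.012,0,0,0],[-0.02,0,-0.01,0],[-0.02,0,-0.06,0],[-0.02,0,-0.12,0]]]}}

```text
t: 15.42
eef_pos: [0.5304, 0.281, 0.3483]
ee_rot: [3.14, -0.0, -0.652]
force: [1.6, 0.6, -0.6]
width: 0.0005
```

Request:
{"api": "play_rows", "payload": {"targets": [[[-0.01,-0.05,-0.01,0],[-0.02,-0.1,-0.02,0],[-0.03,-0.15,-0.02,0],[-0.03,-0.2,-0.02,0],[-0.03,-0.2,-0.02,0]]]}}

```text
t: 16.05
eef_pos: [0.6293, 0.4606, 0.3652]
ee_rot: [3.14, -0.0, -0.652]
force: [-0.5, -0.5, -0.7]
width: 0.0004
```

```bash
python3 - <<'E'
from h import *
chk(); s=arm.get_state(); print(s['force'],s['eef_pos'],s['t'])
p,d=save('side','s6.png'); q,_=cams.grab_frame('top')
cv2.imwrite('pics/m6.png',np.hstack([cv2.resize(x[...,::-1],(400,400)) for x in(p[195:365,235:405],q[190:335,265:410])]))
for n in BOX:
  for o in ('lens_box_0','yellow_box','flux_jar','yellow_tape','cup_20','pick_box'):
    print(n,o,[(np.round(r['xyz'],3).tolist(),round(r['score'],2)) for r in finder.find_in(n,o)[:1]])
E
```

```text
pointer r 0.081 -173.0 23.333333333333332
pointer r 0.084 -172.0 39.333333333333336
pointer r 0.086 -171.0 72.66666666666667
tab -169.64948413115536
red -169.9923761105295 0.09733417303451192
top lock 38 [0.5528 0.2601 0.0738] 54.901481637989434 0.04658238165245622
side lock 27 [0.5521 0.255  0.0669] 51.70815249904753 0.04210798385418162
[ 0.08169564 -0.23806     0.15586828] [0.62806641 0.45793679 0.3673056 ] 16.2
top lens_box_0 [([0.324, 0.353, 0.025], 0.91)]
top yellow_box [([0.688, 0.095, 0.035], 0.93)]
top flux_jar [([0.729, 0.045, 0.061], 0.69)]
top yellow_tape [([0.412, 0.399, 0.045], 0.84)]
top cup_20 [([0.401, 0.266, 0.037], 0.88)]
top pick_box [([0.622, 0.291, 0.046], 0.95)]
side lens_box_0 [([0.32, 0.348, 0.02], 0.96)]
side yellow_box [([0.681, 0.097, 0.034], 0.77)]
side flux_jar [([0.508, 0.139, 0.034], 0.35)]
side yellow_tape [([0.41, 0.388, 0.036], 0.62)]
side cup_20 [([0.401, 0.257, 0.043], 0.69)]
side pick_box [([0.618, 0.291, 0.046], 0.74)]
```

View pics/m6.png

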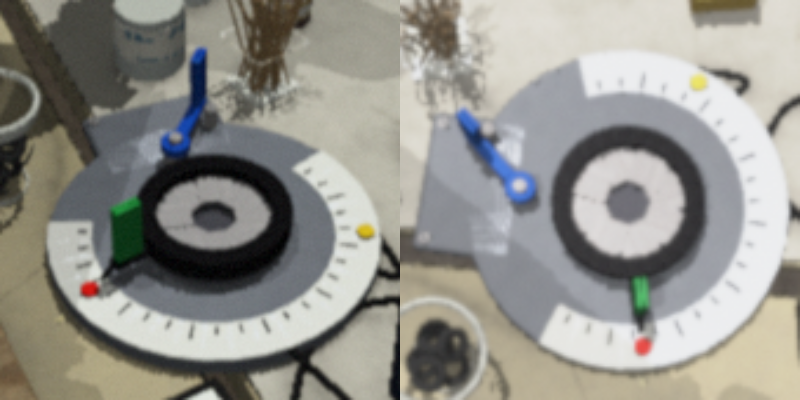

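The top half shows the pointer tip (643,325) in line with red (643,347), and the blue bar resting against the stop pin at (487,130). Nothing around it has moved. Handing in.

```bash
python3 -c "
from h import *
print(arm.get_state()['qd'].round(3)); print(job_done())"
```

```text
[0.002 0.001 0.001 0.001 0.    0.001]
the job is handed in; nothing more can be done
None
```

I pushed the green tab clockwise with closed fingers until the pointer sat on the red mark. Then I pushed the blue lever clockwise until it stopped dead, backed off and handed the job in at about 16 s.

**Pointer:** It measured about −171.2° against −169.9° for the red mark, roughly 2 mm off centre (7.5 mm allowed). It did not move while I swung the lock. The green-tab reading was about 1.5° less, and I put that down to viewing bias. My first iris push stopped about 2.5–4 mm short, so I nudged it once more, and it ended slightly past the middle of the mark.

**Lock:** It swung about 80–82°, and the last picture shows it resting against the stop pin. The push force rose to about 20 N at the end with almost no further movement (40 N allowed). The two cameras disagreed by about 3° on its final angle, so I relied on the force rise and the picture that it is at the stop.

**Surroundings:** The things I could recheck with the detector were within its noise of where they started. It did not tell the two lens boxes apart, so I only rechecked the far one; the fingers never came near the other. The side camera's final flux jar reading was a low-confidence false match, and the top camera put the jar where it began. The arm was clear of everything and still when I handed in.

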